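# Turn the wrongly inserted filter cartridge end for end

### The arm

A 6-joint arm with a two-finger parallel gripper is mounted at the origin on the work surface; the furniture and walls round the work are solid. World frame = base frame: x ahead of the robot, y to its left, z up, the work surface at z = 0. Lengths are in m, angles in rad, forces in N, time in s.
With the tool pointing down it reaches from about 0.275 to 0.725 m from the base axis. Payload 15.9 kg.
Tool frame: the origin (TCP) lies between the finger pads; the fingertips stand bot.tip_extent ahead of it and the grasp point (between the pads) is the TCP (bot.tip_extent is the distance from the TCP to the fingertips, in m); y points along the fingers, z is the direction in which the jaws open and shut, and the axes are right-handed (so a half turn about y gives the same grasp; the last joint's range is limited). The gripper opens to 85 mm and grips with 20 to 120 N. Pads are 22 mm wide; open, the fingers measure 114 mm over their backs; the gripper's body (76 mm by 85 mm) begins 54 mm behind the grasp point. The pads swing forward as they close: fully open they stand 13 mm farther back than shut.
Start: joints at [-1.343, 0.213, -0.034, 1.323, 0, 1.571], TCP at [0.113, -0.487, 0.25] pointing down, gripper open.
Joint ranges: [-2.98, 2.98], [-0.74, 1.72], [-1.14, 1.35], [-2.1, 2.04], [-1.57, 1.44], [-3.14, 3.14]. Speed limits (rad/s): [1.89, 1.89, 2.39, 2.57, 3.14, 3.14].

### API

Orientations are given as a 3x3 rotation matrix whose columns are the frame's x, y, z axes.
In Python, from rig import bot gives the robot as it stands. Calls block until the motion is done:
- bot.move_pose(position, orientation): joint-space move of the TCP to a pose.
- bot.move_straight(position, rotation=None, velocity=0.15, stop_force=None): straight line of the TCP; rotation=None keeps the orientation; velocity is the mean speed in m/s. With stop_force (N) it stops when the force on the tool has changed by that much, and returns True; else False.
- bot.move_joints(angles): joint-space move.
- bot.gripper_to(opening): opening from 0.0 (shut) to 1.0 (fully open); the grip force is fixed at half the most; returns when the fingers have stopped.
- bot.hold(seconds).
- bot.solve_ik(position, orientation): joint angles nearest the present ones, or None.
- bot.get_state(): the state.
- bot.grab_frame(name): name is "scene" or "top"; returns a dict with "img" (400x640x3 uint8, red, green, blue), "z_map" (400x640 float32, m along the optical axis (not along the pixel's ray), 0 where there is no reading), "intrinsics" (3x3 intrinsics, pixels), "R" (3x3) and "t" (3): a world point X has camera coordinates R X + t. Camera axes: x right, y down, z forward; pixel columns grow to the right and rows downward; lengths in m; the calibration is good to about 2 mm. A picture is of the moment at which its call begins.
A pose or a line that the arm cannot do raises bot.PlanningError and nothing moves.
- bot.sign_off(): hands the job in, once; it reports no verdict.
Trained networks look in the newest picture that a camera, given by its name, has taken for a name from the list of things; names that differ only in an ending like _2 or _b are one class to them, and where a whole thing is asked for, a point or a joint stands for the part that bears it (a point fixed in the world has none). Each returns a list of dicts, best first, with "score" (0 to 1); they miss things now and then, are a little off and sometimes report something else, mostly with a low value. They report only what shows in the picture. A call takes as long as a camera call. They do not tell look-alikes from the thing itself.
- bot.search_frame(camera, name): "bbox" ([left, top, right, bottom] in pixels, round what is visible of it).
The state is a dict: "t": time; "joints": joint angles; "joint_velocities": joint speeds; "effort": joint torques, N m; "tool_pos": TCP position; "tcp_rot": TCP orientation; "contact_force": force on the tool from outside, world axes, zero at the start; "torque": the same for the moment, N m; "gripper_width": opening from 0.0 (shut) to 1.0 (fully open).
Only numpy, scipy, OpenCV 4.12 (cv2) and the standard library are available. Lean on these libraries where they do the work, as an engineer would, in place of code of your own. Each camera call takes 0.05 s, during which the arm holds its last target.

### The job

One of the two filter cartridges in the reader was put in the wrong way round and stands proud of the other. Pull it right out, turn it end for end and put it back in its slot until it sits fully home like its neighbour, then slide the cover fully closed over both. Leave the other cartridge in its slot and do not disturb the things lying around.

Things in the scene. Friction and masses are not known exactly. Their poses are not given: they have to be found in the camera images.
- reader: White bench filter reader fixed to the table, 170 mm wide (y), flat deck 55 mm above the table with two slots at y = +36 and -36 mm, side by side. Origin on the table, midway between the slots; x points to the reader's rear (away from the robot at yaw 0), y to its left, z up. Reaches from x = -55 to +160 mm. A cartridge goes home only with its finger tab towards the front (-x).
- slot_left (a point): Centre of the mouth of the slot at reader y = +36 mm, on the deck; axes as the reader's. Upright blind slot 72.5 mm long (x), 14.5 mm wide, 42 mm deep, mouth chamfered 2 mm. Two coding ribs 12 mm high, 6 mm wide cross its floor at x = -25 and +10 mm: a cartridge with its tab to the rear stands on them, 12 mm proud.
- slot_right (a point): The same for the slot at reader y = -36 mm, which is identical.
- filter_proud_tab (a point): Centre of the finger tab of the black cartridge that is wrong way round and proud (either slot, loose, about 60 g). x along its blade to the tab end, y across, z up. Tab 28 long (x), 10 thick (y), 34 mm high; its top 17 mm above this point. Start: x to the reader's rear, point 86 mm above the table. Turned and home: x to the front, point 12 mm in front of the slot's centre, 74 mm above the table.
- filter_home_tab (a point): The second, identical cartridge, loose and correctly seated in the other slot, to be left there: centre of its finger tab, axes as for the first one.
- cover_rib (a point): Centre of the black grip rib on top of the grey cover; axes as the reader's. Rib 8 mm thick (x), 70 mm wide (y), standing 16 mm above the cover's top face; this point is 107 mm, the rib's top 115 mm, the top face 99 mm above the table. The flat top goes on 78 mm behind the rib. With the cover closed this point is at reader x = -30 mm, y = 0.
- cover (a joint): Grey sliding cover, a hood 96 mm long, 152 mm wide, open in front, underside 40 mm above the deck. In m: 0 fully closed over both slots, 0.10 fully open to the rear. Slides along the reader's x with 1 to 2 N, stays where left. Clears the tab of a cartridge that is home by 4 mm, runs against one that is proud.
- timer: Bystander: white laboratory timer with three keys, 62 x 64 x 19 mm, loose, lying to the right of the reader; origin under its middle.
- beaker: Bystander: small empty beaker, 48 mm across, 58 mm high, loose, to the left of the reader; origin under its middle.
- tape: Bystander: roll of paper tape lying flat, 64 mm across, 19 mm high, loose, near the right table edge; origin under its middle.
- petri: Bystander: closed petri dish, 72 mm across, 15 mm high, loose, to the left of the reader; origin under its middle.
- filter_proud_blade (a point): Middle of the underside of the same cartridge's blade; same axes. Blade 70 long (x), 12 thick (y), 44 mm high, the tab on top of it; the tab's centre is at x = +12, z = 61 mm from here. The underside has two notches across it, 9 mm wide and 14 mm high, at x = +25 and -10 mm, which fit over the slot's ribs. Fully home this point is 13 mm above the table.
Mind the look-alikes: they are no part of the job. Leave any yellow look-alike of the part that bears filter_proud_tab alone.

How it is judged:
By the outcome, as a careful person would: the job done as asked, in the order asked, and still so for the second after the job is handed in, with the robot touching nothing.
It also fails if it takes over 54 s, if anything falls off the work surface, if the arm or the gripper's body presses on something with over 40 N, if the wrist force passes 120 N, or if a joint passes its speed limit or range.

## Working session

There is one attempt and no reset: what is moved stays moved. The work goes in short steps, each a Python script; the robot and the scene stay as the last script left them, time stands still between calls to the robot, and variables do not carry over. Pictures are saved under pics/ and viewed, and the job is handed in when it is done.

```bash
ls; mkdir -p pics
python3 - <<'E'
from rig import bot
import cv2,numpy as np
for n in ("scene","top"):
    f=bot.grab_frame(n)
    cv2.imwrite(f"pics/{n}0.png",f["img"][:,:,::-1])
    np.savez(f"pics/{n}0.npz",**f)
    print(n,f["intrinsics"].tolist(),f["R"].round(3).tolist(),f["t"].round(3).tolist())
s=bot.get_state();print(s["t"],s["tool_pos"],s["tcp_rot"],bot.tip_extent)
E
```

```text
pics
scene [[411.5134767504882, 0.0, 326.39465191979355], [0.0, 411.5134767504882, 197.44747363651084], [0.0, 0.0, 1.0]] [[-0.616, -0.788, 0.003], [-0.583, 0.454, -0.674], [0.53, -0.417, -0.739]] [0.314, 0.338, 0.822]
top [[476.6552654094605, 0.0, 319.86613370801615], [0.0, 476.6552654094605, 191.50698661824137], [0.0, 0.0, 1.0]] [[0.001, -1.0, 0.026], [-0.99, -0.004, -0.141], [0.141, -0.025, -0.99]] [-0.012, 0.494, 1.271]
0.1 [ 0.11283409 -0.48682151  0.24989543] [[-9.74186687e-01 -2.26595026e-04  2.25743766e-01]
 [-2.25743880e-01  9.23684289e-04 -9.74186249e-01]
 [ 1.22297880e-05 -9.99999548e-01 -9.50993377e-04]] 0.019
```

View pics/scene0.png

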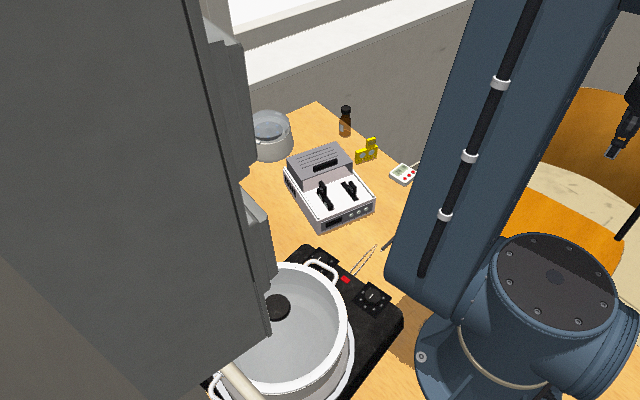

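View pics/top0.png

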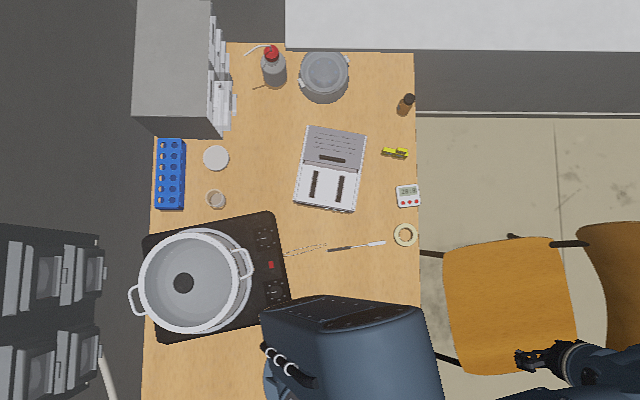

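```bash
cat > h.py <<'E'
import cv2,numpy as np
def load(n): return dict(np.load(f"pics/{n}.npz"))
def unproj(f,u,v,z=None):
    K=f["intrinsics"];R=f["R"];t=f["t"]
    d=f["z_map"][int(round(v)),int(round(u))]
    ray=np.linalg.solve(K,np.array([u,v,1.]))
    if z is None: return R.T@(ray*d-t)
    c=-R.T@t; r=R.T@ray
    return c+r*(z-c[2])/r[2]
def proj(f,X):
    p=f["intrinsics"]@(f["R"]@np.asarray(X)+f["t"]);return p[:2]/p[2]
def crop(f,a,out,s):
    l,t,r,b=a
    cv2.imwrite(out,cv2.resize(f["img"][t:b,l:r,::-1],None,fx=s,fy=s,interpolation=cv2.INTER_CUBIC))
E
python3 - <<'E'
from h import *
crop(load("top0"),(285,115,425,220),"pics/t0c.png",5.5)
crop(load("scene0"),(270,130,400,235),"pics/s0c.png",5.5)
f=load("top0")
for u,v in [(332,158),(315,183),(340,187),(300,200),(350,207),(325,190),(335,140),(327,195)]:
    print(u,v,unproj(f,u,v).round(4))
E
```

```text
332 158 [ 0.5699 -0.0405  0.1171]
315 183 [0.5107 0.0028 0.0755]
340 187 [ 0.4981 -0.0628  0.0896]
300 200 [0.4666 0.0426 0.062 ]
350 207 [ 0.4485 -0.0914  0.0598]
325 190 [ 0.4951 -0.0246  0.0541]
335 140 [ 0.6216 -0.0493  0.1025]
327 195 [0.3088 0.0218 1.3279]
```

```bash
sleep 1; ls pics
```

```text
s0c.png
scene0.npz
scene0.png
t0c.png
top0.npz
top0.png
```

View pics/t0c.png

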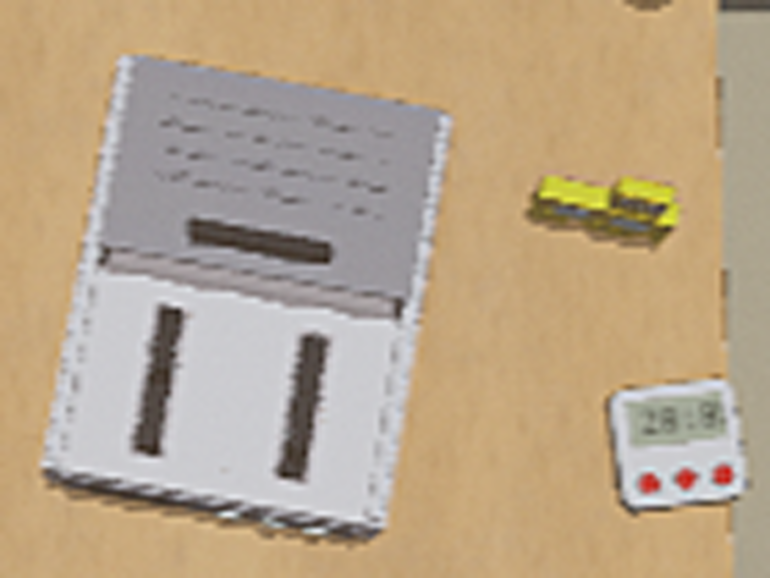

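View pics/s0c.png

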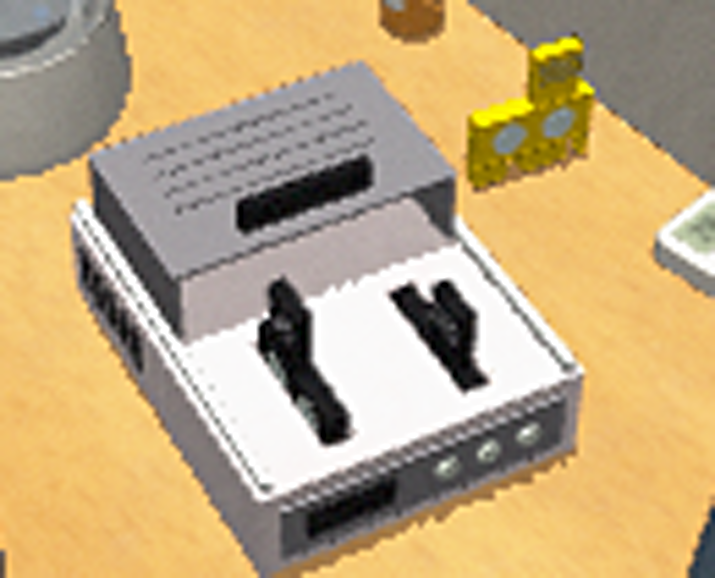

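```bash
cat >> h.py <<'E'
def cloud(f):
    K=f["intrinsics"];R=f["R"];t=f["t"];z=f["z_map"].astype(float)
    v,u=np.mgrid[:400,:640]
    P=np.stack([(u-K[0,2])/K[0,0]*z,(v-K[1,2])/K[1,1]*z,z],-1)
    X=(P-t)@R
    X[z==0]=np.nan
    return X
E
python3 - <<'E'
from h import *
for n in("top0","scene0"):
    f=load(n);X=cloud(f)
    roi=(abs(X[...,0]-.53)<.16)&(abs(X[...,1]+.03)<.14)
    m=roi&(X[...,2]>.035)&(X[...,2]<.13)
    m=cv2.morphologyEx(m.astype(np.uint8),cv2.MORPH_OPEN,np.ones((3,3)))
    k,l,s,c=cv2.connectedComponentsWithStats(m); i=1+np.argmax(s[1:,4])
    P=X[l==i]
    print(n,len(P),cv2.minAreaRect(P[:,:2].astype(np.float32)*1000))
    im=f["img"].astype(int)
    b=(im.max(-1)<70)&(l==i)
    k,l2,s,c=cv2.connectedComponentsWithStats(b.astype(np.uint8))
    for j in range(1,k):
        if s[j,4]>15:
            Q=X[l2==j]; print(s[j].tolist(),c[j].round(1),np.nanmedian(Q,0).round(4),cv2.minAreaRect(np.argwhere(l2==j)[:,::-1].astype(np.float32)))
    d=roi&(abs(X[...,2]-.055)<.008)&(im.min(-1)>180)
    print("deck z",np.nanmedian(X[d][:,2]), "table", np.nanmedian(X[roi&(abs(X[...,2])<.015)][:,2]))
E
```

```text
top0 4880 ((555.1185302734375, -36.7637939453125), (170.0110626220703, 215.6966552734375), 79.95184326171875)
deck z 0.05637162327685581 table 0.001240060236281571
scene0 4791 ((552.8297729492188, -37.04631042480469), (172.30081176757812, 217.12014770507812), 79.88908386230469)
[313, 159, 25, 13, 148] [324.8 165. ] [ 0.5655 -0.037   0.1119] ((324.8077087402344, 164.96153259277344), (5.71771764755249, 26.301502227783203), 70.34617614746094)
[287, 161, 15, 29, 58] [293.6 175.3] [0.6151 0.0277 0.0715] ((294.1153564453125, 174.92306518554688), (31.063213348388672, 4.160251617431641), 56.3099365234375)
[345, 163, 7, 8, 22] [348.4 166. ] [ 0.5553 -0.1112  0.0684] ((347.729736328125, 166.1216278076172), (5.753964424133301, 7.233555316925049), 9.462322235107422)
[317, 181, 16, 30, 183] [324.1 195.3] [0.5088 0.0095 0.0713] ((323.55230712890625, 196.06301879882812), (30.652597427368164, 9.99316120147705), 68.74949645996094)
[341, 181, 17, 20, 149] [350.3 189.4] [ 0.4835 -0.0587  0.0649] ((351.32000732421875, 189.260009765625), (22.400001525878906, 9.800000190734863), 53.13010025024414)
[324, 215, 19, 10, 44] [333.1 219.8] [0.4553 0.0223 0.0398] ((333.4482727050781, 219.62069702148438), (2.9711251258850098, 19.312314987182617), 68.19859313964844)
deck z 0.05621145018009746 table 0.0012184258158341212
```

```bash
cat >> h.py <<'E'
def frame(o,yaw):
    c,s=np.cos(yaw),np.sin(yaw)
    return np.array([[c,-s,0],[s,c,0],[0,0,1.]]),np.array([o[0],o[1],0.])
def box(c,h):
    return np.array([[c[0]+sx*h[0],c[1]+sy*h[1],c[2]+sz*h[2]] for sx in(-1,1) for sy in(-1,1) for sz in(-1,1)])
def drawbox(img,f,R,o,B,a,s,col):
    l,t=a[:2]
    P=[(proj(f,R@b+o)-[l,t]+.5)*s-.5 for b in B]
    for i in range(8):
        for j in(1,2,4):
            if not i&j: cv2.line(img,tuple(np.int32(P[i].round())),tuple(np.int32(P[i|j].round())),col,1,cv2.LINE_AA)
def overlay(f,R,o,boxes,a,out,s):
    l,t,r,b=a
    im=cv2.resize(f["img"][t:b,l:r,::-1],None,fx=s,fy=s,interpolation=cv2.INTER_CUBIC)
    for B,col in boxes: drawbox(im,f,R,o,B,a,s,col)
    cv2.imwrite(out,im)
E
python3 - <<'E'
from h import *
R,o=frame((.5023,-.0277),np.deg2rad(-10.08))
G=(0,255,0);Y=(0,0,255);M=(255,0,255)
bx=[(box((.0525,0,.0275),(.1075,.085,.0275)),G),
 (box((.012,.036,.086),(.014,.005,.017)),Y),(box((0,.036,.062),(.035,.006,.007)),M),
 (box((-.012,-.036,.074),(.014,.005,.017)),Y),(box((0,-.036,.056),(.035,.006,.001)),M),
 (box((.07,0,.107),(.004,.035,.008)),Y)]
overlay(load("top0"),R,o,bx,(290,118,372,218),"pics/t0o.png",6)
overlay(load("scene0"),R,o,bx,(275,135,385,235),"pics/s0o.png",6)
E
```

```text
(no output)
```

View pics/t0o.png

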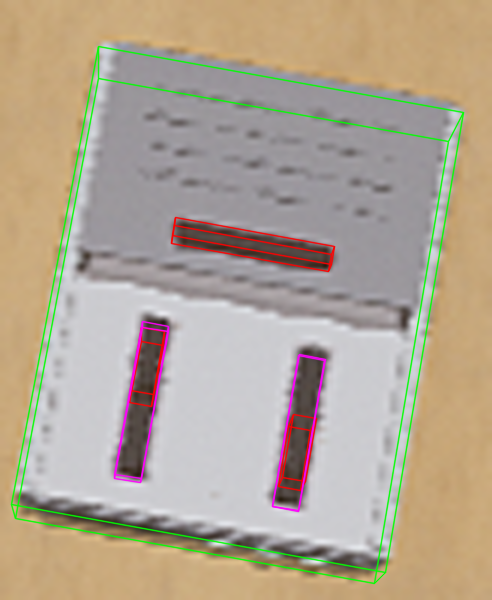

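View pics/s0o.png

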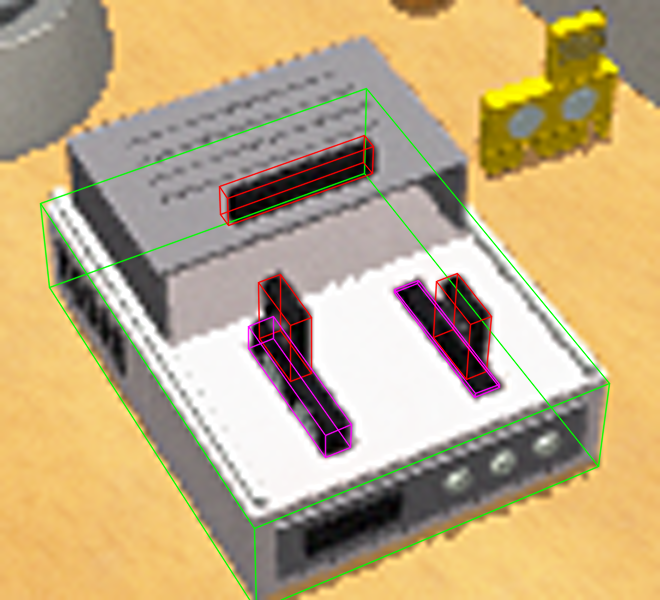

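```bash
cat >> h.py <<'E'
from scipy.optimize import minimize
def rend(f,R,o,Bs,a,s):
    l,t,r,b=a;m=np.zeros(((b-t)*s,(r-l)*s),np.uint8)
    for B in Bs:
        P=np.array([(proj(f,R@x+o)-[l,t]+.5)*s-.5 for x in B])
        cv2.fillConvexPoly(m,cv2.convexHull(np.round(P*16).astype(np.int32)),255,cv2.LINE_AA,4)
    return cv2.resize(m,(r-l,b-t),interpolation=cv2.INTER_AREA)/255.
def fit(f,Bs,a,p0,yaw,full=True,ign=None):
    l,t,r,b=a
    g=f["img"][t:b,l:r].max(-1).astype(float); 
    D=np.clip((200-g)/160,0,1)
    def J(p):
        R,o=frame(p[:2],p[2] if len(p)>2 else yaw); e=(rend(f,R,o,Bs,a,8)-D)**2
        return e.sum()
    best=None
    for dx in(-.003,0,.003):
        for dy in(-.003,0,.003):
            x0=np.array([p0[0]+dx,p0[1]+dy])
            q=minimize(J,x0,method="Nelder-Mead",options=dict(initial_simplex=x0+np.array([[0,0],[.002,0],[0,.002]]),xatol=1e-5,fatol=1e-3))
            if best is None or q.fun<best.fun: best=q
    return best.x,best.fun
E
python3 - <<'E'
from h import *
yaw=np.deg2rad(-10.08)
prl=[box((.012,.036,.086),(.014,.005,.017)),box((0,.036,.062),(.035,.006,.007))]
hom=[box((-.012,-.036,.074),(.014,.005,.017)),box((0,-.036,.056),(.035,.006,.001))]
rib=[box((.07,0,.107),(.004,.035,.008))]
for n,A in(("top0",((306,168,324,202),(330,172,350,206),None)),("scene0",((312,178,336,215),(338,178,362,206),None))):
    f=load(n)
    for nm,B,a in zip(("proud","home"),(prl,hom),A):
        print(n,nm,fit(f,B,a,(.5023,-.0277),yaw))
    R,o=frame((.5023,-.0277),yaw)
    P=np.array([proj(f,R@b+o) for b in rib[0]]);print("rib px",P.min(0),P.max(0))
E
```

```text
top0 proud (array([ 0.50437272, -0.0284795 ]), np.float64(8.921455975466166))
top0 home (array([ 0.50485808, -0.02843647]), np.float64(8.388294090614187))
rib px [318.08078644 153.79469699] [345.24744317 162.77733637]
scene0 proud (array([ 0.5021008 , -0.02823368]), np.float64(11.925212733684159))
scene0 home (array([ 0.5020808 , -0.02769948]), np.float64(7.436140336649364))
rib px [311.08041368 157.01191213] [336.67133224 172.09289974]
```

```bash
cat > cfg.py <<'E'
from h import *
YAW=np.deg2rad(-10.08)
RR,O=frame((.5033,-.0282),YAW)
def W(x,y,z): return RR@np.array([x,y,z])+O
def tool(sgn):
    z=sgn*RR[:,1]; y=np.array([0,0,-1.]); x=np.cross(y,z)
    return np.column_stack([x,y,z])
E
python3 - <<'E'
from rig import bot
from cfg import *
for s in(1,-1):
    for z in(.092,.2):
        for x in(.012,-.012):
            print(s,z,x,np.round(bot.solve_ik(W(x,.036,z),tool(s)),3))
E
```

```text
1 0.092 0.012 [ 0.01   0.341 -0.276  0.954  0.     0.186]
1 0.092 -0.012 [ 0.019  0.297 -0.339  0.935  0.     0.195]
1 0.2 0.012 [ 0.01   0.271 -0.087  1.213  0.     0.186]
1 0.2 -0.012 [ 0.019  0.223 -0.149  1.199  0.     0.195]
-1 0.092 0.012 [ 0.01   0.341 -0.276  0.954  0.    -2.956]
-1 0.092 -0.012 [ 0.019  0.297 -0.339  0.935  0.    -2.947]
-1 0.2 0.012 [ 0.01   0.271 -0.087  1.213  0.    -2.956]
-1 0.2 -0.012 [ 0.019  0.223 -0.149  1.199  0.    -2.947]
```

Candidates: the left-slot black cartridge (top px ~(313,183), scene ~(324,195), tab at the rear, tall), the right-slot one (top ~(340,187), scene ~(350,189), tab in front, low = home), and the yellow look-alike (top ~(395,153)). The close crop shows the left black one is the proud, reversed one, so that is my choice.

Run:
```python
from rig import bot
from cfg import *
bot.gripper_to(0.5)
bot.move_pose(W(.012,.036,.19),tool(1))
print(bot.get_state()["t"])
hit=bot.move_straight(W(.012,.036,.093),velocity=.1,stop_force=8)
s=bot.get_state();print(hit,s["t"],s["tool_pos"],W(.012,.036,.093),s["contact_force"])
for n in("scene","top"):
    f=bot.grab_frame(n);np.savez(f"pics/{n}1.npz",**f)
crop(f,(270,100,380,220),"pics/t1.png",4)
crop(load("scene1"),(270,100,400,235),"pics/s1.png",4)
```

```text
2.8833
False 4.0 [0.52179645 0.00510425 0.09357418] [0.5214156  0.00514404 0.093     ] [-0.455591   -0.63076231 -0.09217541]
```

View pics/s1.png

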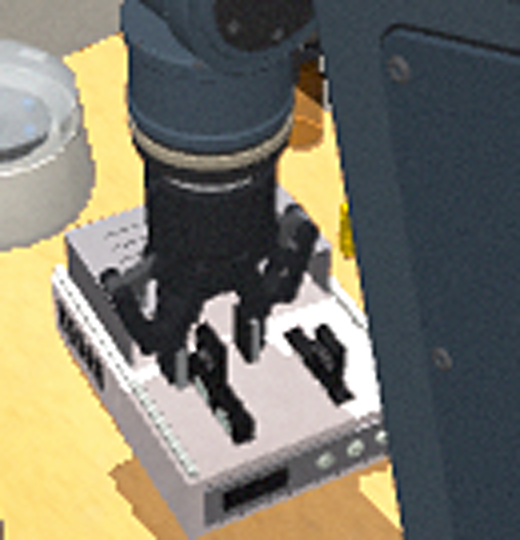

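The fingers straddle the rear tab (crop px ~(210,350)), clear of the neighbour at ~(330,350). Grip and lift.

Run:
```python
from rig import bot
from cfg import *
bot.gripper_to(0.0)
s=bot.get_state();print(s["t"],s["tool_pos"],s["contact_force"],s["torque"],s["gripper_width"])
np.save("pg.npy",s["tool_pos"])
p=s["tool_pos"].copy() if hasattr(s["tool_pos"],"copy") else np.array(s["tool_pos"])
p=np.array(p); p[2]+=.02
print(bot.move_straight(p,velocity=.06,stop_force=25), bot.get_state()["contact_force"])
p[2]=.205
print(bot.move_straight(p,velocity=.12,stop_force=25))
s=bot.get_state();print(s["t"],s["tool_pos"],s["contact_force"],s["gripper_width"])
for n in("scene","top"):
    f=bot.grab_frame(n);np.savez(f"pics/{n}2.npz",**f)
crop(load("scene2"),(270,80,400,235),"pics/s2.png",4)
crop(load("top2"),(270,100,400,230),"pics/t2.png",4)
```

```text
4.4917 [0.52163093 0.00513742 0.09330704] [-1.39369877  0.88244172  6.52160916] [0.0055475  0.22418967 0.01653722] 0.10479717670313686
False [-0.08164897 -0.25567816 -0.57358101]
False
5.9 [0.52126783 0.00516082 0.20423242] [-0.4629275  -0.4528978  -0.99712685] 0.10328907527620966
```

View pics/s2.png

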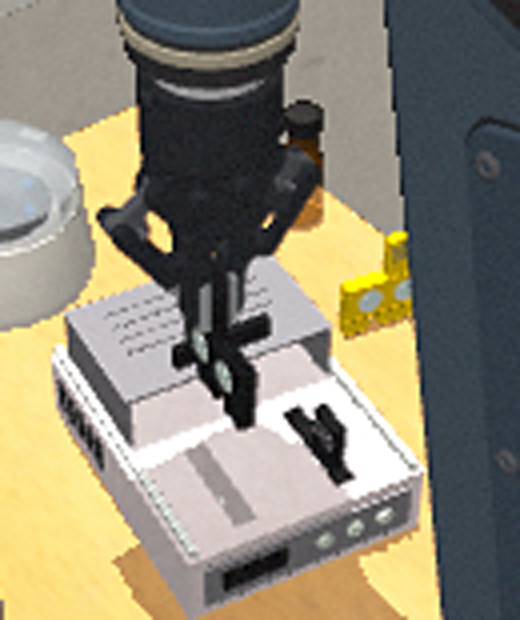

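View pics/t2.png

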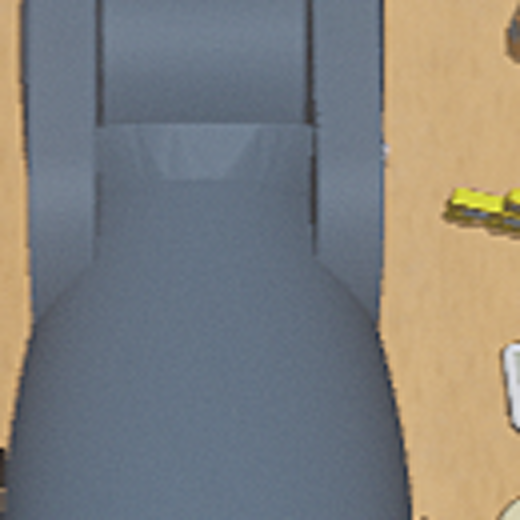

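Run:
```python
from rig import bot
from cfg import *
s=bot.get_state(); q=np.array(s["joints"]); p=np.array(s["tool_pos"])
pt=np.load("pg.npy").copy(); pt=pt-RR@[.024,0,0]; pt[2]=.205
bot.move_pose(pt,tool(-1))
s=bot.get_state();print(s["t"],s["tool_pos"],pt,s["joints"],s["contact_force"])
f=bot.grab_frame("scene");np.savez("pics/scene3.npz",**f)
for n,tcp in(("scene2",p),("scene3",np.array(s["tool_pos"]))):
    f=load(n);X=cloud(f);Y=(X-tcp)@RR   # reader-aligned, relative TCP
    m=(f["img"].max(-1)<255)&(abs(Y[...,1])<.02)&(abs(Y[...,0])<.08)&(Y[...,2]<-.026)&(Y[...,2]>-.075)
    Q=Y[m]; print(n,len(Q),"x",np.percentile(Q[:,0],[0,2,50,98,100]).round(4),"z",np.percentile(Q[:,2],[0,5,95,100]).round(4),"y",np.percentile(Q[:,1],[2,50,98]).round(4))
    v,u=np.where(m);print(u.min(),u.max(),v.min(),v.max())
    crop(f,(295,120,365,215),f"pics/{n}z.png",6)
```

```text
8.6417 [0.49804305 0.00933511 0.20497764] [0.49800138 0.00933798 0.205     ] [ 1.87368851e-02  2.21781279e-01 -1.38010710e-01  1.21097697e+00
  7.57168331e-06 -2.94639937e+00] [-0.55940497 -1.11807583 -0.61799618]
scene2 205 x [-0.0501 -0.0488 -0.0253  0.0216  0.0234] z [-0.0688 -0.0649 -0.0289 -0.0264] y [-0.0042  0.0048  0.0061]
316 333 160 187
scene3 208 x [-0.0272 -0.027  -0.008   0.0396  0.0408] z [-0.0684 -0.0646 -0.0281 -0.0261] y [-0.0061  0.0045  0.0062]
317 334 159 187
```

View pics/scene3z.png

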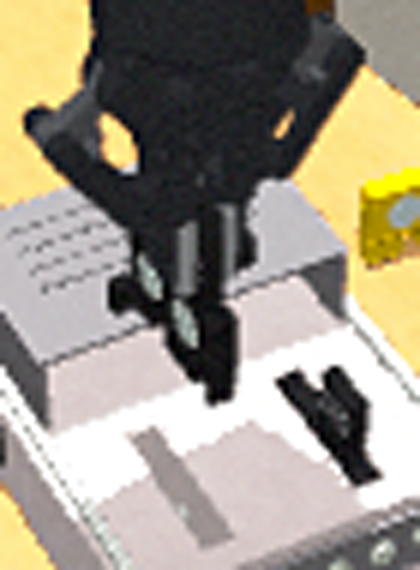

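Run:
```python
from rig import bot
from cfg import *
p2=np.array([0.52126783,0.00516082,0.20423242]);p3=np.array([0.49804305,0.00933511,0.20497764])
ims=[]
for n,tcp,sg in(("scene2",p2,1),("scene3",p3,-1)):
    f=load(n)
    zt=-.0073 # tab centre rel tcp
    bx=[(box((-sg*.012,0,zt-.039),(.035,.006,.022)),(0,255,0)),(box((0,0,zt),(.014,.005,.017)),(0,0,255))]
    overlay(f,RR,tcp,bx,(300,140,350,205),"pics/x.png",8); ims.append(cv2.imread("pics/x.png"))
cv2.imwrite("pics/o23.png",np.hstack(ims))
```

```text
(no output)
```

View pics/o23.png

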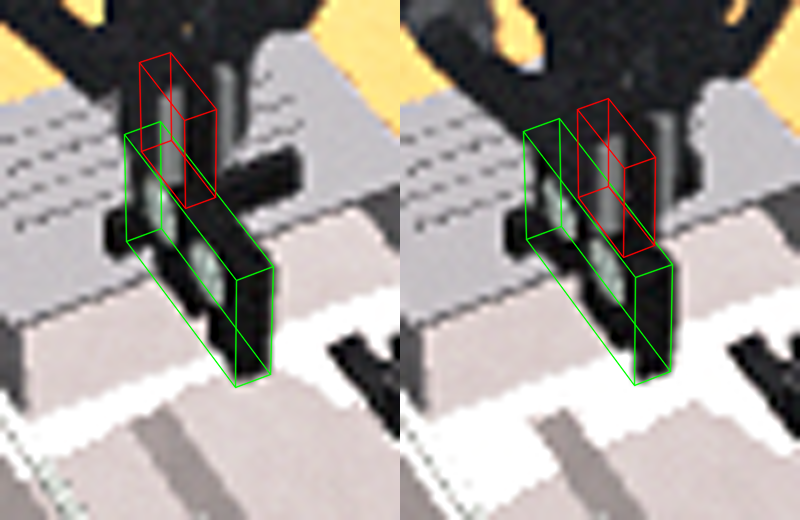

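Run:
```python
from rig import bot
from cfg import *
pt=np.load("pg.npy")-RR@[.0236,0,0]
def go(z,v,sf=None):
    q=pt.copy();q[2]=z
    h=bot.move_straight(q,velocity=v,stop_force=sf); s=bot.get_state()
    print(z,h,round(s["t"],2),np.round(s["tool_pos"],4),np.round(s["contact_force"],2),np.round(s["torque"],3)); return h
go(.13,.12)
if not go(.105,.03,10) and not go(.09,.03,12): go(.0815,.02,15)
f=bot.grab_frame("scene");np.savez("pics/scene4.npz",**f)
crop(f,(280,110,390,230),"pics/s4.png",5)
```

```text
0.13 False 9.47 [0.4988 0.0093 0.1306] [ 0.23 -0.61 -0.96] [-0.009 -0.044  0.005]
0.105 False 10.45 [0.4985 0.0092 0.105 ] [ 3.17 -0.2  -3.25] [-0.143 -0.855 -0.028]
0.09 False 11.1 [0.4985 0.0092 0.0896] [ 5.78 -0.66 -3.03] [-0.212 -1.28   0.015]
0.0815 True 11.57 [0.4988 0.0092 0.0813] [-0.47  0.07  6.68] [ 0.058  0.09  -0.066]
```

View pics/s4.png

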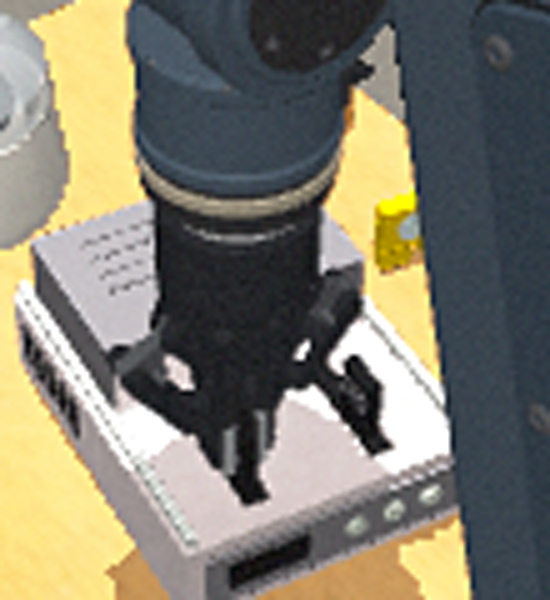

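Run:
```python
from rig import bot
from cfg import *
bot.gripper_to(0.45)
s=bot.get_state();print(s["contact_force"])
pt=np.array(s["tool_pos"]);pt[2]=.16
bot.move_straight(pt,velocity=.15)
bot.gripper_to(0.0)
q=pt.copy();q[2]=.104
h=bot.move_straight(q,velocity=.04,stop_force=12)
s=bot.get_state();print("press",h,s["t"],s["tool_pos"],s["contact_force"])
q[2]=.18
bot.move_straight(q,velocity=.15)
bot.move_straight(W(.15,.036,.25),velocity=.25)
s=bot.get_state();print(s["t"])
f=bot.grab_frame("scene");np.savez("pics/scene5.npz",**f)
R,o=RR,frame((.5021,-.0280),YAW)[1]
G=(0,255,0);Y=(0,0,255)
bx=[(box((-.012,.036,.074),(.014,.005,.017)),Y),(box((0,.036,.056),(.035,.006,.001)),G),
 (box((-.012,-.036,.074),(.014,.005,.017)),Y),(box((0,-.036,.056),(.035,.006,.001)),G)]
overlay(f,R,o,bx,(290,145,385,235),"pics/a.png",4)
crop(f,(290,145,385,235),"pics/b.png",4)
cv2.imwrite("pics/s5.png",np.hstack([cv2.imread("pics/b.png"),cv2.imread("pics/a.png")]))
```

```text
[ 0.18766626 -0.16027699  0.01645868]
press True 14.275 [0.49893232 0.0093276  0.10997613] [-2.69156015  1.62922868 13.30777189]
15.9333
```

View pics/s5.png

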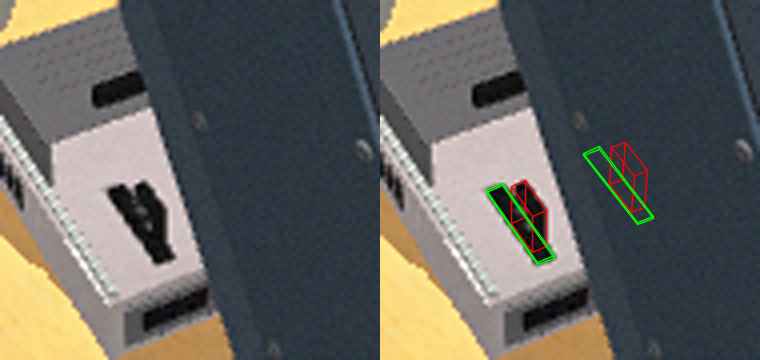

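Run:
```python
from rig import bot
from cfg import *
def rep(l,h=None):
    s=bot.get_state();print(l,h,round(s["t"],2),(RR.T@(np.array(s["tool_pos"])-O)).round(4),np.round(s["contact_force"],2))
bot.move_straight(W(.103,0,.16),velocity=.2)
h=bot.move_straight(W(.103,0,.1225),velocity=.06,stop_force=6);rep("down",h)
if not h:
    h=bot.move_straight(W(.0,0,.1225),velocity=.05,stop_force=10);rep("push",h)
    if not h:
        h=bot.move_straight(W(-.022,0,.1225),velocity=.03,stop_force=10);rep("end",h)
f=bot.grab_frame("scene");np.savez("pics/scene6.npz",**f)
crop(f,(280,110,390,230),"pics/s6.png",5)
```

```text
down False 17.45 [0.1031 0.     0.1227] [-0.28  0.65 -0.72]
push False 19.66 [1.000e-04 0.000e+00 1.224e-01] [1.04 0.37 0.54]
end True 20.18 [-0.014   0.      0.1227] [ 5.4  -1.39  3.16]
```

View pics/s6.png

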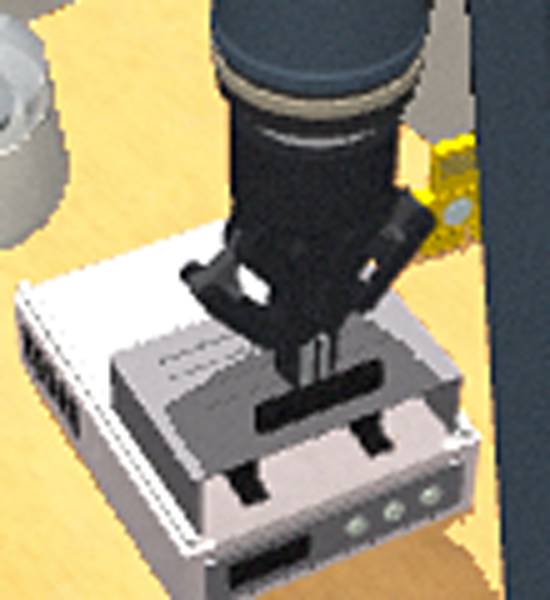

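Run:
```python
from rig import bot
from cfg import *
def rep(l,h=None):
    s=bot.get_state();print(l,h,round(s["t"],2),(RR.T@(np.array(s["tool_pos"])-O)).round(4),np.round(s["contact_force"],2))
rep("now")
h=bot.move_straight(W(-.024,0,.1225),velocity=.02,stop_force=18);rep("end",h)
bot.move_straight(W(-.0,0,.1225),velocity=.1)
bot.move_straight(W(-.0,0,.25),velocity=.25)
bot.move_joints([-1.0,0.213,-0.034,1.323,0,-1.5]);rep("away")
for n in("scene","top"):
    f=bot.grab_frame(n);np.savez(f"pics/{n}7.npz",**f)
G=(0,255,0);Y=(0,0,255)
cut=[]
for n,o,a in(("top7",(.5046,-.0284),(290,118,372,218)),("scene7",(.5021,-.028),(285,135,375,235))):
    bx=[(box((-.030,0,.107),(.004,.035,.008)),Y)]
    overlay(load(n),RR,frame(o,YAW)[1],bx,a,"pics/x.png",4.5);cut.append(cv2.imread("pics/x.png"))
cv2.imwrite("pics/o7.png",np.hstack(cut))
cv2.imwrite("pics/top7.png",load("top7")["img"][:,:,::-1])
```

```text
now None 20.23 [-0.014   0.      0.1227] [2.84 0.26 3.36]
end True 20.5 [-1.400e-02  1.000e-04  1.229e-01] [ 4.78 -1.71  2.47]
away None 23.12 [-0.1602 -0.427   0.2502] [-0.18  0.12 -0.42]
```

View pics/o7.png

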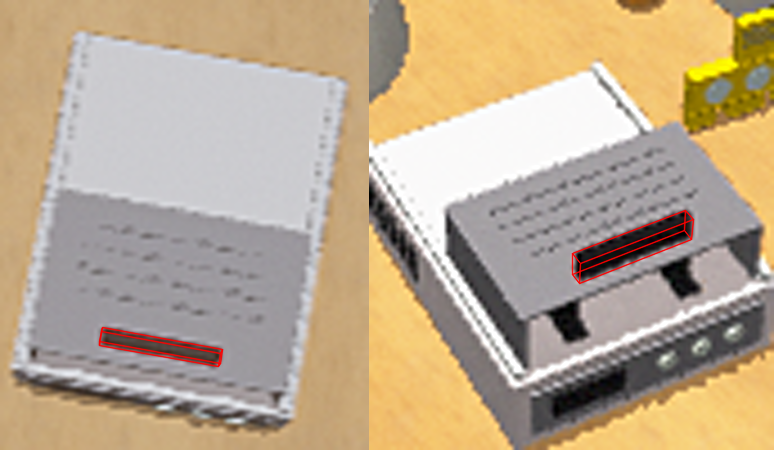

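View pics/top7.png

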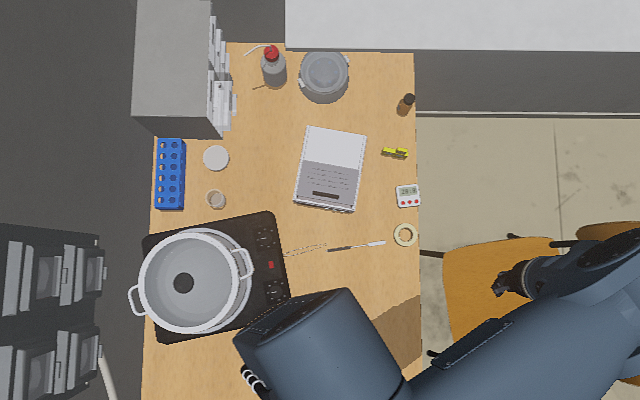

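Run:
```python
from cfg import *
def cen(n,x0):
    f=load(n);o=frame((.5033,-.0282),YAW)[1];P=np.array([proj(f,RR@b+o) for b in box((x0,0,.107),(.004,.035,.008))])
    l,t=np.int32(P.min(0))-4;r,b=np.int32(P.max(0))+5
    g=f["img"][t:b,l:r].max(-1).astype(float);w=np.clip((100-g)/60,0,1)
    k,lab,s,_=cv2.connectedComponentsWithStats((w>.1).astype(np.uint8));w=w*(lab==1+np.argmax(s[1:,4]))
    v,u=np.mgrid[t:b,l:r];c=np.array([(u*w).sum(),(v*w).sum()])/w.sum()
    X=RR.T@(unproj(f,*c,z=.109)-O);return X.round(4),w.sum()
for n in("top","scene"):
    print(n,cen(n+"0",.07),cen(n+"7",-.03))
```

```text
top (array([ 0.0678, -0.0012,  0.109 ]), np.float64(42.78333333333333)) (array([-2.86e-02,  1.00e-04,  1.09e-01]), np.float64(39.8))
scene (array([0.0647, 0.0005, 0.109 ]), np.float64(147.88333333333333)) (array([-0.0317,  0.0007,  0.109 ]), np.float64(158.7))
```

Run:
```python
from rig import bot
print(bot.get_state()["t"]);bot.sign_off()
```

```text
23.225
the job is handed in; nothing more can be done
```

The reversed cartridge was the one in the left slot. I pulled it right out, turned it end for end and put it back. Then I slid the cover closed, and handed the job in at 23.2 s.

**Cartridge:** when I pressed the top of the tab with closed fingers, contact came at 91 mm above the table, which is exactly the home height. Insertion forces stayed below about 7 N. The neighbour was not touched.

**Cover:** it ran against its end stop and did not move when I pushed again more firmly. The rib's closed position averages x = -30.1 mm over the two cameras, against -30 mm required. The cameras disagree by about 3 mm (-28.6 and -31.7 mm), which is close to the same offset they showed before I moved anything.

**Surroundings:** in the last picture the bystanders and the yellow look-alike appear where they were at the start. I judged that by eye and did not measure it. The arm was well clear of everything.

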